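Open the sunglasses case on the hall shelf

TASK

On the way out, open the black sunglasses case for me: lift its lid, the one with the aluminium pull tab in front, and bring it right over until it leans back on its stop, without flinging it, then let go. Leave the birch key box beside it shut.

Things in the scene. Friction and masses are not known exactly. Their poses are not given: they have to be found in the camera images.
- case_tab (a point): Centre of the aluminium pull tab of the black sunglasses case. The tab, 16 mm wide and 8 mm thick, stands out 32 mm from the middle of the lid's front edge; this point is 20 mm out from that edge and 53 mm above the shelf while shut. It moves with the lid: x along the lid from tab to hinge, y parallel to the hinge, z out of the lid's top. The front faces the robot's -x side to within 0.3 rad.
- case_hinge (a point): Middle of the hinge line, at the case's rear upper edge, 45 mm above the shelf; fixed (the case, 80 mm deep, 170 wide, 61 high when shut, does not slide). Axes: x case front to back, y along the hinge, z up. With the lid shut the tab point is 100 mm in front of it and 8 mm higher. The lid is 80 mm deep, 16 mm thick, its underside in line with the hinge.
- case_lid (a joint): Angle of the sunglasses case's lid: 0 shut (the start), grows as it lifts, 1.9 (109 degrees) leaning back on its stop. It weighs about 90 g; the hinge is free and lightly damped, with no catch: let go before upright the lid falls shut, past upright (about 1.7) it falls softly back onto the stop and stays.
- keybox_lid (a joint): Lid angle of the other box: a birch wood key box with a brass pull tab, of the same shape and size, to the left or right of the sunglasses case. 0 shut (the start), grows as it opens; it is to stay shut.
There are look-alikes about, which are no part of the job. Leave any orange or turquoise look-alike of the part that bears case_tab alone.

How it is judged (in metres and radians):
At the end, for the whole second after the job is handed in: The lid of the black sunglasses case leans back at rest on its stop (within 10 degrees of it: angle above 1.72), and the birch key box is shut (angle below 0.1) (value of joint case_lid above 1.72 rad and velocity of joint case_lid below 0.1 rad/s and value of joint keybox_lid below 0.1 rad); the robot touches nothing.
It fails at once if the key box's lid is lifted (more than 0.25 rad) (value of joint keybox_lid above 0.25 rad).
It fails at once if the case's lid is flung open (faster than 6 rad/s) (velocity of joint case_lid above 6 rad/s).
It also fails if it takes over 38 s, if anything falls off the work surface, if the arm or the gripper's body presses on something with over 40 N, if the wrist force passes 120 N, or if a joint passes its speed limit or range.

ROBOT

A 6-joint arm with a two-finger parallel gripper is mounted at the origin on the work surface. World frame = base frame: x ahead of the robot, y to its left, z up, the work surface at z = 0. Lengths are in m, angles in degrees, forces in N, time in s.
With the tool pointing down it reaches from about 0.25 to 0.725 m from the base axis. Payload 9.7 kg.
Tool frame: the origin (TCP) lies at the centre of the arm's flange, where the gripper is bolted on; the fingertips stand bot.tips_ahead ahead of it and the grasp point (between the pads) lies 155 mm ahead of it (bot.tips_ahead is the distance from the TCP to the fingertips, in m); z points along the fingers, y is the line along which they close (so a half turn about z gives the same grasp; the last joint's range is limited). The gripper opens to 85 mm and grips with 20 to 120 N. Pads are 22 mm wide; open, the fingers measure 114 mm over their backs; the gripper's body (76 mm by 85 mm) begins 54 mm behind the grasp point. The pads swing forward as they close: fully open they stand 13 mm farther back than shut.
Start: joints at [-69.328, 4.979, 10.078, 95.1, 0, 90], TCP at [0.194, -0.515, 0.405] pointing down, gripper open.
Joint ranges: [-179.16, 179.16], [-48.56, 103.87], [-65.8, 70.77], [-126.05, 130.52], [-82.76, 87.17], [-180, 180]. Speed limits (degrees/s): [127.2, 127.2, 147.25, 180, 180, 180].

INTERFACE

Orientations are given as [roll, pitch, yaw] about the fixed x, y, z axes, in that order (R = Rz(yaw) Ry(pitch) Rx(roll)).
In Python, from workcell import bot gives the robot as it stands.
- The arm moves only by the tool drive_tool, never from a script. Its argument "plan" is a list of rows, each an object of numbers: "dx", "dy", "dz": the shift along the tool's x, y, z in m; "roll": the turn about the tool's z in rad; "hand": the finger opening in m, from 0 to 0.0854. In form: [{"dx": .., "dy": .., "dz": .., "roll": .., "hand": ..}, ...]. A call has 1 to 20 rows; each row is the pose to reach, as a shift and turn from the pose commanded when the call began, along the tool's axes at that moment; what a row does not reach only later rows make up. A row lasts 1/12 s, in which the tool goes at most 41.7 mm and 7.16 degrees, less where a joint would pass 70% of its speed; a pose out of reach is approached as far as the arm can. A call with a gripper value outside its range is refused whole. The fingers move at their own pace and stop on an object; "force" is the grip in N (left out, the last holds). Time passes only in rows, so rows that repeat a pose let the fingers close. It gives the time, the measured TCP pose, the force and the opening at its end, in the units of the state.
- bot.get_obs(): the state, without advancing time (a new reading comes with each control period).
- bot.camera(name): name is "side" or "top" or "wrist"; returns a dict with "frame" (384x512x3 uint8, red, green, blue), "z_map" (384x512 float32, m along the optical axis (not along the pixel's ray), 0 where there is no reading), "mtx" (3x3 intrinsics, pixels), "R" (3x3) and "t" (3): a world point X has camera coordinates R X + t. Camera axes: x right, y down, z forward; pixel columns grow to the right and rows downward; lengths in m; the calibration is good to about 2 mm. A picture is of the moment at which its call begins.
- bot.job_done(): hands the job in, once; it reports no verdict.
The state is a dict: "time": time; "q": joint angles; "qd": joint speeds; "joint_efforts": joint torques, N m; "ee_pos": TCP position; "tcp_rot": TCP orientation; "wrist_force": force on the tool from outside, world axes, zero at the start; "torque": the same for the moment, N m; "opening": finger opening in m.
Only numpy, scipy, OpenCV 4.12 (cv2) and the standard library are available. Lean on these libraries where they do the work, as an engineer would, in place of code of your own. Each camera call takes 0.05 s, during which the arm holds its last target. There are 200 camera calls.

## Working session

There is one attempt and no reset: what is moved stays moved. The work goes in short steps, Python scripts to look and compute and a tool call to move; the robot and the scene stay as the last step left them, time stands still between calls to the robot, and variables do not carry over. Pictures are saved under pics/ and viewed, on a budget of 10 in all, crops included, one or two more only if the job needs it, and the job is handed in when it is done.

Besides the shell and the picture viewer there is one more tool, called as a command line: name --argument value ..., lists and objects as JSON in quotes. drive_tool: Moves the arm, as the interface text tells. Its arguments: {"type":"object","properties":{"plan":{"type":"array","items":{"type":"object","properties":{"dx":{"type":"number"},"dy":{"type":"number"},"dz":{"type":"number"},"roll":{"type":"number"},"hand":{"type":"number"}}}},"force":{"type":"number"}},"required":["plan"]}

```bash
mkdir -p pics
python3 - <<'E'
from workcell import bot
import cv2,numpy as np
o=bot.get_obs(); print(o['time'],o['ee_pos'],o['tcp_rot'],o['opening'],bot.tips_ahead)
for n in("top","side"):
    c=bot.camera(n); np.savez(f"{n}0.npz",**c); cv2.imwrite(f"pics/{n}0.png",c["frame"][...,::-1]); print(n,c["R"],c["t"],c["mtx"])
E
```

```text
0.0 [ 0.19416394 -0.51459077  0.40397968] [-1.79926431e+02  6.01027284e-04  2.06722287e+01] 0.08519565315521989 0.1734
top [[-0.02428088 -0.99968909 -0.00567059]
 [-0.99519672  0.02470909 -0.09472566]
 [ 0.09483633  0.00334333 -0.99548726]] [0.02064148 0.57941513 1.15304627] [[433.8785232    0.         258.81155613]
 [  0.         433.8785232  189.48207218]
 [  0.           0.           1.        ]]
side [[ 0.93908411 -0.34302345 -0.02135301]
 [-0.20701178 -0.51494718 -0.83185066]
 [ 0.27434861  0.78559806 -0.55458861]] [-0.5432844   0.16382055  0.65752818] [[385.4015279    0.         252.90722185]
 [  0.         385.4015279  192.27125519]
 [  0.           0.           1.        ]]
```

View pics/top0.png

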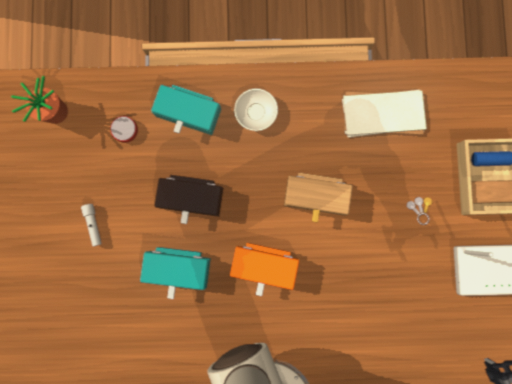

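View pics/side0.png

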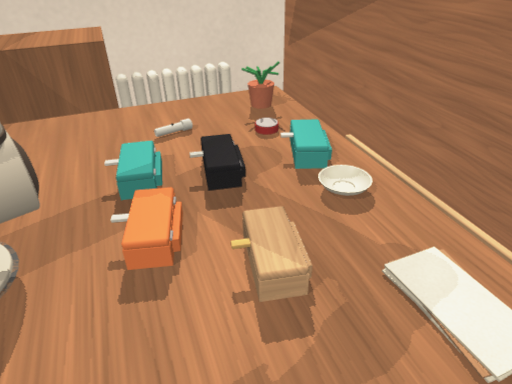

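```bash
cat > h.py <<'E'
import numpy as np,cv2
def pts(c,m):
    v,u=np.nonzero(m&(c["z_map"]>0)); z=c["z_map"][v,u]
    P=np.linalg.inv(c["mtx"])@np.stack([u,v,np.ones_like(u)])*z
    return (c["R"].T@(P-c["t"][:,None])).T
def big(m,n=0):
    k,l,s,_=cv2.connectedComponentsWithStats(m.astype(np.uint8)); i=np.argsort(-s[1:,4])[n]+1
    return l==i
E
python3 - <<'E'
from h import *
for n,box in (("top",(150,170,225,225)),("side",(185,130,248,192))):
    c=dict(np.load(n+"0.npz")); f=c["frame"].astype(int)
    b=np.zeros(f.shape[:2],bool); b[box[1]:box[3],box[0]:box[2]]=1
    m=big(b&(f.max(2)<70)); p=pts(c,m); top=p[p[:,2]>.053]
    r=cv2.minAreaRect((top[:,:2]*1000).astype(np.float32)); print(n,"lid",len(p),r,cv2.boxPoints(r).round(1).tolist(),np.median(top[:,2]))
    t=big(b&(f.min(2)>140)); q=pts(c,t); print("tab",len(q),q.mean(0),np.median(q,0),q.min(0),q.max(0))
    v,u=np.nonzero(t); uv=np.array([u.mean(),v.mean(),1]); d=c["R"].T@np.linalg.inv(c["mtx"])@uv; o=-c["R"].T@c["t"]
    print("ray at .057",o+d*(.057-o[2])/d[2])
E
```

```text
top lid 2019 ((563.6757202148438, 194.5389404296875), (165.52523803710938, 79.64226531982422), 80.42742919921875) [[510.6000061035156, 119.5999984741211], [589.2000122070312, 106.30000305175781], [616.7000122070312, 269.5], [538.2000122070312, 282.79998779296875]] 0.05999338759887636
tab 57 [0.5090335  0.2058599  0.05624337] [0.50891092 0.20569043 0.05620002] [0.49565972 0.1976271  0.05124404] [0.52227346 0.21374401 0.0603506 ]
ray at .057 [0.50900043 0.2057269  0.057     ]
side lid 1905 ((561.4653930664062, 192.736083984375), (166.98118591308594, 79.18268585205078), 81.14320373535156) [[509.5, 116.30000305175781], [587.7000122070312, 104.0999984741211], [613.4000244140625, 269.1000061035156], [535.2000122070312, 281.29998779296875]] 0.06128161416287631
tab 46 [0.50987166 0.21168199 0.05354141] [0.50923339 0.20380651 0.05719893] [ 0.49428519  0.19442681 -0.00055195] [0.53864543 0.32588672 0.05890072]
ray at .057 [0.50868683 0.20499715 0.057     ]
```

drive_tool --plan '[{"dx": 0.544,"dy": -0.564,"dz": 0.06,"roll": 0.521,"hand": 0.06},{"dx": 0.544,"dy": -0.564,"dz": 0.06,"roll": 0.521,"hand": 0.06},{"dx": 0.544,"dy": -0.564,"dz": 0.06,"roll": 0.521,"hand": 0.06},{"dx": 0.544,"dy": -0.564,"dz": 0.06,"roll": 0.521,"hand": 0.06},{"dx": 0.544,"dy": -0.564,"dz": 0.06,"roll": 0.521,"hand": 0.06},{"dx": 0.544,"dy": -0.564,"dz": 0.06,"roll": 0.521,"hand": 0.06},{"dx": 0.544,"dy": -0.564,"dz": 0.06,"roll": 0.521,"hand": 0.06},{"dx": 0.544,"dy": -0.564,"dz": 0.06,"roll": 0.521,"hand": 0.06},{"dx": 0.544,"dy": -0.564,"dz": 0.06,"roll": 0.521,"hand": 0.06},{"dx": 0.544,"dy": -0.564,"dz": 0.06,"roll": 0.521,"hand": 0.06},{"dx": 0.544,"dy": -0.564,"dz": 0.06,"roll": 0.521,"hand": 0.06},{"dx": 0.544,"dy": -0.564,"dz": 0.06,"roll": 0.521,"hand": 0.06},{"dx": 0.544,"dy": -0.564,"dz": 0.06,"roll": 0.521,"hand": 0.06},{"dx": 0.544,"dy": -0.564,"dz": 0.06,"roll": 0.521,"hand": 0.06},{"dx": 0.544,"dy": -0.564,"dz": 0.06,"roll": 0.521,"hand": 0.06},{"dx": 0.544,"dy": -0.564,"dz": 0.06,"roll": 0.521,"hand": 0.06},{"dx": 0.544,"dy": -0.564,"dz": 0.06,"roll": 0.521,"hand": 0.06},{"dx": 0.544,"dy": -0.564,"dz": 0.06,"roll": 0.521,"hand": 0.06},{"dx": 0.544,"dy": -0.564,"dz": 0.06,"roll": 0.521,"hand": 0.06},{"dx": 0.544,"dy": -0.564,"dz": 0.06,"roll": 0.521,"hand": 0.06}]'

```text
time: 1.77
ee_pos: [0.4531, -0.0498, 0.3501]
tcp_rot: [-178.4, 0.1, -6.6]
wrist_force: [0.7, -0.4, -0.0]
opening: 0.0601
```

drive_tool --plan '[{"dx": 0.021,"dy": -0.259,"dz": 0.03,"roll": 0.04,"hand": 0.06},{"dx": 0.021,"dy": -0.259,"dz": 0.03,"roll": 0.04,"hand": 0.06},{"dx": 0.021,"dy": -0.259,"dz": 0.03,"roll": 0.04,"hand": 0.06},{"dx": 0.021,"dy": -0.259,"dz": 0.03,"roll": 0.04,"hand": 0.06},{"dx": 0.021,"dy": -0.259,"dz": 0.03,"roll": 0.04,"hand": 0.06},{"dx": 0.021,"dy": -0.259,"dz": 0.03,"roll": 0.04,"hand": 0.06},{"dx": 0.021,"dy": -0.259,"dz": 0.03,"roll": 0.04,"hand": 0.06},{"dx": 0.021,"dy": -0.259,"dz": 0.03,"roll": 0.04,"hand": 0.06},{"dx": 0.021,"dy": -0.259,"dz": 0.03,"roll": 0.04,"hand": 0.06},{"dx": 0.021,"dy": -0.259,"dz": 0.03,"roll": 0.04,"hand": 0.06},{"dx": 0.021,"dy": -0.259,"dz": 0.03,"roll": 0.04,"hand": 0.06},{"dx": 0.021,"dy": -0.259,"dz": 0.03,"roll": 0.04,"hand": 0.06}]'

```text
time: 2.77
ee_pos: [0.4755, -0.0439, 0.329]
tcp_rot: [-176.9, 0.1, -6.0]
wrist_force: [-0.1, 0.4, 0.3]
opening: 0.06
```

Run:
```python
from workcell import bot
from h import *
c=bot.camera("wrist"); np.savez("w1.npz",**c); cv2.imwrite("pics/w1.png",c["frame"][...,::-1])
o=bot.get_obs(); print(o['time'],o['ee_pos'],o['tcp_rot'],o['q'])
```

```text
2.8167 [ 0.47550265 -0.04391702  0.32895078] [-1.76849068e+02  1.34564361e-01 -5.95942345e+00] [ -6.0128251   -5.72558117  -8.97035388  86.89273133   3.15080486
 179.94651765]
```

View pics/w1.png

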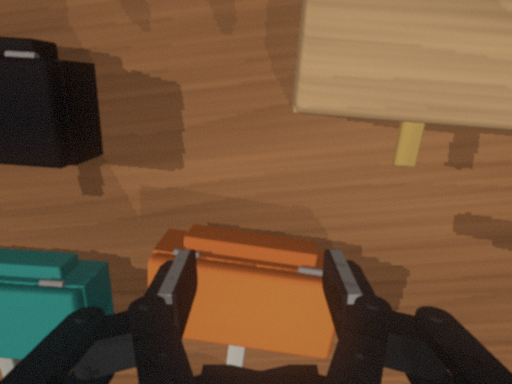

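drive_tool --plan '[{"dx": 0.0,"dy": -0.02,"dz": 0.0,"roll": -0.12},{"dx": 0.0,"dy": -0.04,"dz": 0.0,"roll": -0.24},{"dx": 0.0,"dy": -0.06,"dz": 0.0,"roll": -0.36},{"dx": 0.0,"dy": -0.08,"dz": 0.0,"roll": -0.48},{"dx": 0.0,"dy": -0.1,"dz": 0.0,"roll": -0.6},{"dx": 0.0,"dy": -0.12,"dz": 0.0,"roll": -0.72},{"dx": 0.0,"dy": -0.14,"dz": 0.0,"roll": -0.84},{"dx": 0.0,"dy": -0.16,"dz": 0.0,"roll": -0.96},{"dx": 0.0,"dy": -0.18,"dz": 0.0,"roll": -1.08},{"dx": 0.0,"dy": -0.2,"dz": 0.0,"roll": -1.2},{"dx": 0.0,"dy": -0.22,"dz": 0.0,"roll": -1.32},{"dx": 0.0,"dy": -0.24,"dz": 0.0,"roll": -1.44},{"dx": 0.003,"dy": -0.25,"dz": 0.0,"roll": -1.56},{"dx": 0.003,"dy": -0.25,"dz": 0.0,"roll": -1.6},{"dx": 0.003,"dy": -0.25,"dz": 0.0,"roll": -1.6}]'

```text
invalid input at $.plan[0]: expected keys dx, dy, dz, roll, hand
```

```bash
python3 -c "
from workcell import bot
o=bot.get_obs(); print(o['time'],o['ee_pos'],o['tcp_rot'],o['q'])"
```

```text
2.8167 [ 0.47550265 -0.04391702  0.32895078] [-1.76849068e+02  1.34564361e-01 -5.95942345e+00] [ -6.0128251   -5.72558117  -8.97035388  86.89273133   3.15080486
 179.94651765]
```

drive_tool --plan '[{"dx": 0.0,"dy": -0.02,"dz": 0.0,"roll": -0.12,"hand": 0.06},{"dx": 0.0,"dy": -0.04,"dz": 0.0,"roll": -0.24,"hand": 0.06},{"dx": 0.0,"dy": -0.06,"dz": 0.0,"roll": -0.36,"hand": 0.06},{"dx": 0.0,"dy": -0.08,"dz": 0.0,"roll": -0.48,"hand": 0.06},{"dx": 0.0,"dy": -0.1,"dz": 0.0,"roll": -0.6,"hand": 0.06},{"dx": 0.0,"dy": -0.12,"dz": 0.0,"roll": -0.72,"hand": 0.06},{"dx": 0.0,"dy": -0.14,"dz": 0.0,"roll": -0.84,"hand": 0.06},{"dx": 0.0,"dy": -0.16,"dz": 0.0,"roll": -0.96,"hand": 0.06},{"dx": 0.0,"dy": -0.18,"dz": 0.0,"roll": -1.08,"hand": 0.06},{"dx": 0.0,"dy": -0.2,"dz": 0.0,"roll": -1.2,"hand": 0.06},{"dx": 0.0,"dy": -0.22,"dz": 0.0,"roll": -1.32,"hand": 0.06},{"dx": 0.0,"dy": -0.24,"dz": 0.0,"roll": -1.44,"hand": 0.06},{"dx": 0.003,"dy": -0.25,"dz": 0.0,"roll": -1.56,"hand": 0.06},{"dx": 0.003,"dy": -0.25,"dz": 0.0,"roll": -1.6,"hand": 0.06},{"dx": 0.003,"dy": -0.25,"dz": 0.0,"roll": -1.6,"hand": 0.06},{"dx": 0.003,"dy": -0.25,"dz": 0.0,"roll": -1.6,"hand": 0.06}]'

```text
time: 4.15
ee_pos: [0.5043, 0.2041, 0.3427]
tcp_rot: [-179.9, -3.1, 85.6]
wrist_force: [-0.4, 0.4, 0.6]
opening: 0.0601
```

```bash
python3 -c "
from workcell import bot
o=bot.get_obs(); print(o['time'],o['ee_pos'],o['tcp_rot'],o['q'])"
```

```text
4.15 [0.50427348 0.20410377 0.34270315] [-179.93923929   -3.14350758   85.61808537] [ 21.44997205   2.50921167   0.58943825  86.76412671   2.85563367
 115.86302504]
```

drive_tool --plan '[{"dx": -0.0077,"dy": -0.0015,"dz": 0.02,"roll": -0.12,"hand": 0.05},{"dx": -0.0077,"dy": -0.0015,"dz": 0.02,"roll": -0.24,"hand": 0.05},{"dx": -0.0077,"dy": -0.0015,"dz": 0.02,"roll": -0.36,"hand": 0.05},{"dx": -0.0077,"dy": -0.0015,"dz": 0.02,"roll": -0.48,"hand": 0.05},{"dx": -0.0077,"dy": -0.0015,"dz": 0.02,"roll": -0.6,"hand": 0.05},{"dx": -0.0077,"dy": -0.0015,"dz": 0.02,"roll": -0.72,"hand": 0.05},{"dx": -0.0077,"dy": -0.0015,"dz": 0.02,"roll": -0.84,"hand": 0.05},{"dx": -0.0077,"dy": -0.0015,"dz": 0.02,"roll": -0.96,"hand": 0.05},{"dx": -0.0077,"dy": -0.0015,"dz": 0.02,"roll": -1.08,"hand": 0.05},{"dx": -0.0077,"dy": -0.0015,"dz": 0.02,"roll": -1.2,"hand": 0.05},{"dx": -0.0077,"dy": -0.0015,"dz": 0.02,"roll": -1.32,"hand": 0.05},{"dx": -0.0077,"dy": -0.0015,"dz": 0.02,"roll": -1.44,"hand": 0.05},{"dx": -0.0077,"dy": -0.0015,"dz": 0.02,"roll": -1.487,"hand": 0.05},{"dx": -0.0077,"dy": -0.0015,"dz": 0.02,"roll": -1.487,"hand": 0.05},{"dx": -0.0077,"dy": -0.0015,"dz": 0.02,"roll": -1.487,"hand": 0.05}]'

```text
time: 5.4
ee_pos: [0.5023, 0.1972, 0.3225]
tcp_rot: [176.9, -0.3, 170.7]
wrist_force: [-0.5, -0.5, 0.5]
opening: 0.0499
```

Run:
```python
from workcell import bot
from h import *
from scipy.spatial.transform import Rotation as Ro
c=bot.camera("wrist"); np.savez("w2.npz",**c); cv2.imwrite("pics/w2.png",c["frame"][...,::-1])
o=bot.get_obs(); print(o['time'],o['ee_pos'],o['tcp_rot'],o['q'])
T=Ro.from_euler('xyz',o['tcp_rot'],degrees=True).as_matrix(); print(T)
for p in ((.504,.205,.053),np.array(o['ee_pos'])+T@[0,0,.163]):
    k=c["mtx"]@(c["R"]@p+c["t"]); print(p,k[:2]/k[2])
```

```text
5.45 [0.50229025 0.19728303 0.32247171] [176.86040605  -0.31180981 170.71583393] [20.84967837  1.87240497 -2.29650453 84.52324359  2.87143639 30.17516993]
[[-0.98688572  0.1613831   0.00347319]
 [ 0.1613287   0.98537098  0.05492804]
 [ 0.00544208  0.05476802 -0.99848428]]
(0.504, 0.205, 0.053) [250.61536446 198.71931662]
[0.50285638 0.2062363  0.15971878] [259.94074068 270.94012685]
```

View pics/w2.png

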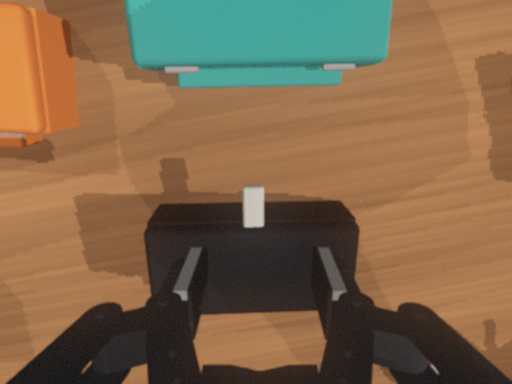

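drive_tool --plan '[{"dx": -0.0026,"dy": -0.0048,"dz": 0.025,"roll": 0,"hand": 0.05},{"dx": -0.0026,"dy": -0.0048,"dz": 0.05,"roll": 0,"hand": 0.05},{"dx": -0.0026,"dy": -0.0048,"dz": 0.07,"roll": 0,"hand": 0.05},{"dx": -0.0026,"dy": -0.0048,"dz": 0.085,"roll": 0,"hand": 0.05},{"dx": -0.0026,"dy": -0.0048,"dz": 0.097,"roll": 0,"hand": 0.05},{"dx": -0.0026,"dy": -0.0048,"dz": 0.1063,"roll": 0,"hand": 0.05},{"dx": -0.0026,"dy": -0.0048,"dz": 0.1063,"roll": 0,"hand": 0.05},{"dx": -0.0026,"dy": -0.0048,"dz": 0.1063,"roll": 0,"hand": 0.05}]'

```text
time: 6.12
ee_pos: [0.5045, 0.1983, 0.2162]
tcp_rot: [176.9, -0.3, 170.9]
wrist_force: [-0.5, 0.6, 0.1]
opening: 0.0499
```

Run:
```python
from workcell import bot
from h import *
c=bot.camera("wrist"); cv2.imwrite("pics/w3.png",c["frame"][...,::-1])
o=bot.get_obs(); print(o['time'],o['ee_pos'],o['tcp_rot'],o['wrist_force'])
```

```text
6.1667 [0.50472274 0.19835862 0.21682447] [176.83397959  -0.26004756 170.8947322 ] [ 0.12179661 -0.05589773  0.21856082]
```

View pics/w3.png

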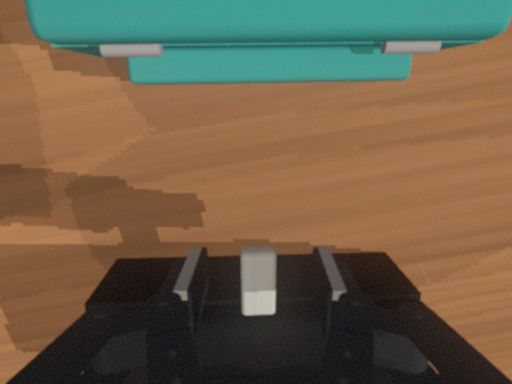

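drive_tool --force 20 --plan '[{"dx": 0,"dy": 0,"dz": 0,"roll": 0,"hand": 0.008},{"dx": 0,"dy": 0,"dz": 0,"roll": 0,"hand": 0.008},{"dx": 0,"dy": 0,"dz": 0,"roll": 0,"hand": 0.008},{"dx": 0,"dy": 0,"dz": 0,"roll": 0,"hand": 0.008},{"dx": 0,"dy": 0,"dz": 0,"roll": 0,"hand": 0.008},{"dx": 0,"dy": 0,"dz": 0,"roll": 0,"hand": 0.008}]'

```text
time: 6.67
ee_pos: [0.5046, 0.1979, 0.2168]
tcp_rot: [176.9, -0.2, 170.9]
wrist_force: [-1.5, -6.5, 5.1]
opening: 0.0156
```

drive_tool --plan '[{"dx": -0.0013,"dy": 0.0005,"dz": -0.0099,"roll": 0,"hand": 0.008},{"dx": -0.0035,"dy": 0.0011,"dz": -0.0197,"roll": 0,"hand": 0.008},{"dx": -0.0067,"dy": 0.0016,"dz": -0.0292,"roll": 0,"hand": 0.008},{"dx": -0.0108,"dy": 0.0021,"dz": -0.0382,"roll": 0,"hand": 0.008},{"dx": -0.0158,"dy": 0.0026,"dz": -0.0469,"roll": 0,"hand": 0.008},{"dx": -0.0217,"dy": 0.003,"dz": -0.055,"roll": 0,"hand": 0.008},{"dx": -0.0284,"dy": 0.0034,"dz": -0.0624,"roll": 0,"hand": 0.008},{"dx": -0.0357,"dy": 0.0038,"dz": -0.0692,"roll": 0,"hand": 0.008},{"dx": -0.0437,"dy": 0.0041,"dz": -0.0752,"roll": 0,"hand": 0.008},{"dx": -0.0437,"dy": 0.0041,"dz": -0.0752,"roll": 0,"hand": 0.008}]'

```text
time: 7.5
ee_pos: [0.5489, 0.1906, 0.2929]
tcp_rot: [176.9, -0.3, 170.9]
wrist_force: [-3.0, -5.5, 1.3]
opening: 0.0151
```

Run:
```python
from workcell import bot
from h import *
c=bot.camera("side"); cv2.imwrite("pics/s4.png",cv2.resize(c["frame"][60:252,100:356,::-1],None,fx=2,fy=2))
o=bot.get_obs(); print(o['time'],o['ee_pos'],o['tcp_rot'],o['wrist_force'],o['opening'])
```

```text
7.55 [0.54841235 0.19066815 0.2924271 ] [176.93295709  -0.30143214 170.86041054] [-2.66958357 -5.295063    1.4666462 ] 0.015476040447811732
```

View pics/s4.png

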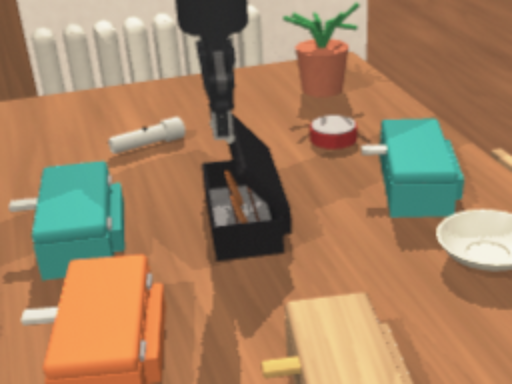

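drive_tool --plan '[{"dx": -0.0086,"dy": 0.0003,"dz": -0.0052,"roll": 0,"hand": 0.008},{"dx": -0.0177,"dy": 0.0005,"dz": -0.0094,"roll": 0,"hand": 0.008},{"dx": -0.027,"dy": 0.0007,"dz": -0.0128,"roll": 0,"hand": 0.008},{"dx": -0.0368,"dy": 0.0008,"dz": -0.0152,"roll": 0,"hand": 0.008},{"dx": -0.0467,"dy": 0.0009,"dz": -0.0166,"roll": 0,"hand": 0.008},{"dx": -0.0567,"dy": 0.0009,"dz": -0.017,"roll": 0,"hand": 0.008},{"dx": -0.0667,"dy": 0.0009,"dz": -0.0164,"roll": 0,"hand": 0.008},{"dx": -0.0766,"dy": 0.0008,"dz": -0.0148,"roll": 0,"hand": 0.008},{"dx": -0.0864,"dy": 0.0007,"dz": -0.0123,"roll": 0,"hand": 0.008},{"dx": -0.0885,"dy": 0.0006,"dz": -0.0116,"roll": 0,"hand": 0.008},{"dx": -0.0885,"dy": 0.0006,"dz": -0.0116,"roll": 0,"hand": 0.008},{"dx": -0.0885,"dy": 0.0006,"dz": -0.0116,"roll": 0,"hand": 0.008}]'

```text
time: 8.55
ee_pos: [0.6361, 0.1765, 0.3048]
tcp_rot: [176.9, -0.1, 170.9]
wrist_force: [-0.7, -6.8, 7.9]
opening: 0.0156
```

Run:
```python
from workcell import bot
from h import *
c=bot.camera("side"); cv2.imwrite("pics/s5.png",cv2.resize(c["frame"][60:252,100:356,::-1],None,fx=2,fy=2))
o=bot.get_obs(); print(o['time'],o['ee_pos'],o['tcp_rot'],o['wrist_force'],o['opening'])
```

```text
8.6 [0.63595836 0.17649159 0.30478007] [ 1.76888400e+02 -1.28776815e-01  1.70868713e+02] [ 0.63370708 -6.51122366  7.44825414] 0.01575310829593617
```

View pics/s5.png

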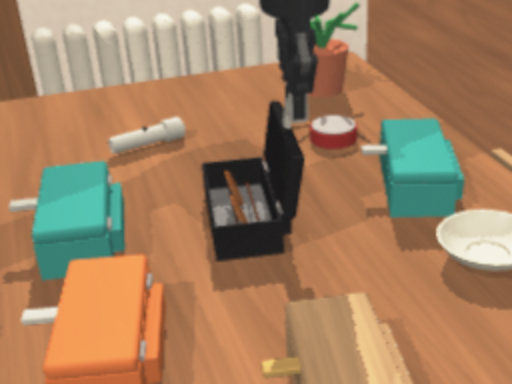

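drive_tool --plan '[{"dx": 0,"dy": 0,"dz": 0,"roll": 0,"hand": 0.05},{"dx": 0,"dy": 0,"dz": 0,"roll": 0,"hand": 0.05},{"dx": 0,"dy": 0,"dz": 0,"roll": 0,"hand": 0.05},{"dx": 0,"dy": 0,"dz": 0,"roll": 0,"hand": 0.05},{"dx": 0,"dy": 0,"dz": 0,"roll": 0,"hand": 0.05},{"dx": 0,"dy": 0,"dz": -0.015,"roll": 0,"hand": 0.05},{"dx": 0,"dy": 0,"dz": -0.03,"roll": 0,"hand": 0.05},{"dx": 0,"dy": 0,"dz": -0.05,"roll": 0,"hand": 0.05},{"dx": 0,"dy": 0,"dz": -0.07,"roll": 0,"hand": 0.05},{"dx": 0,"dy": 0,"dz": -0.08,"roll": 0,"hand": 0.05},{"dx": 0,"dy": 0,"dz": -0.08,"roll": 0,"hand": 0.05},{"dx": 0,"dy": 0,"dz": -0.08,"roll": 0,"hand": 0.05}]'

```text
time: 9.6
ee_pos: [0.6353, 0.173, 0.3818]
tcp_rot: [176.8, -0.3, 170.9]
wrist_force: [-0.6, -0.1, -0.3]
opening: 0.0497
```

Run:
```python
from workcell import bot
from h import *
c=bot.camera("side"); cv2.imwrite("pics/s6.png",cv2.resize(c["frame"][60:306,100:356,::-1],None,fx=2,fy=2))
o=bot.get_obs(); print(o['time'],o['ee_pos'],o['wrist_force'],o['opening'])
f=c["frame"].astype(int); m=np.zeros(f.shape[:2],bool); m[110:195,195:252]=1
p=pts(c,big(m&(f.max(2)<70))); h=np.array([.603,.191,.045]); ax=np.array([.987,-.161,0])
q=p-h; s=q@ax; up=(q[:,2]>.03); k=np.polyfit(q[up,2],s[up],1); print("lid tilt rad",np.pi/2+np.arctan(k[0]),up.sum())
```

```text
9.65 [0.63526288 0.17298761 0.38086868] [ 0.13855579  0.26702557 -0.56474948] 0.049888894709741075
lid tilt rad 1.9387320470681302 521
```

View pics/s6.png

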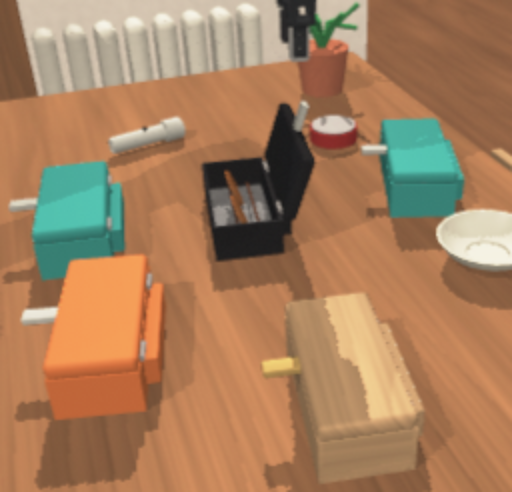

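The lid leans back on its stop at about 1.9 rad, the key box is shut, and the gripper is clear. I'm handing the job in.

```bash
python3 -c "
from workcell import bot
print(bot.job_done())"
```

```text
the job is handed in; nothing more can be done
None
```

The black sunglasses case is open. I gripped its aluminium tab at 20 N, led the lid round its hinge at about 1.2 rad/s, let go past upright, and moved the gripper up 80 mm. I handed the job in at about 9.7 s of the 38 s allowed.

- **Lid:** the last side view shows it leaning back. A rough depth fit gives about 1.94 rad, which matches the 1.9 rad stop within measuring error. I did not measure its speed at rest.
- **Key box and others:** the birch key box looks shut, and the orange and turquoise look-alikes look untouched.
- **Contact:** the wrist force is near zero, so the robot touches nothing.
- **What went off plan:** on the way over, the last joint reached its 180° limit and left the tool tilted about 3°. I turned the wrist the other way and allowed for the tilt in the grasp.

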